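# Measure the medicine case with the safety ruler

## Task

Get the medicine case ready to be measured: the mug standing in front of its long side is in the way, so first hang it by its handle on the hook of the mug stand and let go. Then lay the ruler flat on the table in the mug's place, its graduated edge flush along that long side of the case, with the ruler's zero end (the end without the hole) level with the end of the case, and let go. Leave the pill jar, spray can and dropper bottle standing where they are.

Things in the scene. Friction and masses are not known exactly. Their poses are not given: they have to be found in the camera images.
- case: White plastic medicine case with flat vertical sides, 90 deep (its x) x 180 long (its y) x 45 high, fixed to the table. Origin: centre of the underside; z up. The ruler goes along the long side at x = -45, which faces the robot and has the mug in front of it. The case turns up to 20 degrees either way.
- case_corner (a point): Bottom corner of the case at (-45, +90, 0) in the case frame: the left end (seen from the robot) of the long side to be measured; axes as the case's. The ruler's zero corner belongs here.
- ruler: Aluminium safety ruler lying flat: plate 260 (x) x 60 (y) x 4, with a raised black rib 12 wide (y -16 to -4), 170 long (x -85 to 85), top at z 22. Origin: centre of the plate's underside, z up. Graduated working edge at y = +30; zero end at x = -130; 14 hang hole near the other end (116, 8). About 0.2 kg. Starts with +x roughly away from the robot. Rightly laid, its +y is along the case's +x.
- ruler_zero (a point): Zero corner of the ruler's working edge, at (-130, +30, 0) in the ruler frame.
- ruler_180 (a point): Point on the ruler's working edge 180 from the zero end, at (50, 30, 0) in the ruler frame.
- mug: Small white ceramic mug, 66 outside diameter, 85 high, wall 3.5, open at the top, about 0.2 kg. Origin: centre of the underside, z up; handle at its +y. Handle bar 9 thick reaching to y = 71.5, from z = 14.5 to 76.5; the opening under it is about y 33 to 62, z 24 to 67. Starts upright in front of the case.
- mug_handle (a point): Middle of the handle's opening, at (0, 48, 46) in the mug frame; one passes through it along the mug's x.
- stand: Mug stand fixed to the table left or right of the case (ruler on the other side): wooden base 150 (x) x 100 (y) x 14; steel post 14 thick at x = 60, 200 high; one round hook arm 8 thick along x at z 200 from the post to x = -52, then turned up to a tip at (-60, 0, 216), top at 220. Origin: on the table under the arm's middle, z up. The arm points roughly at the robot (-x).
- hook (a point): Middle of the hook arm's centre line, at (0, 0, 200) in the stand frame; axes as the stand's.
- jar: Bystander: amber pill jar, 44 diameter, 70 high, upright; origin centre of the underside.
- spray: Bystander: spray can, 44 diameter, 150 high, upright; origin centre of the underside.
- dropper: Bystander: small dropper bottle, 30 diameter, 75 high, upright; origin centre of the underside.
Not all that is in view belongs to the job. Several things look just like the mug: the one meant starts farthest from the robot's base. There is more than one size of the case; the one meant has the size given above.

How it is judged:
On the way, in this order (a step that is already met when the one before it is completed fails the run):
1. the mug hangs by its handle on the hook arm, let go (x of mug_handle in the frame of hook between -0.05 and 0.05 m and y of mug_handle in the frame of hook between -0.028 and 0.028 m and z of mug_handle in the frame of hook between -0.045 and 0.004 m and contact force between the fingers and mug below 0.1 N), for 0.3 s.
2. the ruler lies flush along the case with its zero end level with the case's end, let go (x of ruler_zero in the frame of case_corner between -0.003 and 0.003 m and x of ruler_180 in the frame of case_corner between -0.003 and 0.003 m and y of ruler_zero in the frame of case_corner between -0.006 and 0.006 m and height (world z) of each of ruler_zero, ruler_180 below 0.004 m and angle between ruler's own z axis and vertical below 0.05 rad and contact force between the fingers and ruler below 0.1 N), for 0.2 s.
At the end, for the whole second after the job is handed in: Mug hangs on the arm: handle opening within 50 mm of the arm middle along it, 28 sideways, -4 to 45 below. Ruler flat, working edge within 3 mm of the case side at zero and at 180 mm, zero end within 6 mm of the case end. Both let go and at rest (mug under 0.1 m/s, ruler under 0.02) (all of step 1 and all of step 2 and linear speed of mug below 0.1 m/s and linear speed of ruler below 0.02 m/s); the robot touches nothing.
It fails at once if the jar is pushed more than 20 mm or knocked over (distance of jar from where it was at the start of the episode above 0.02 m or angle between jar's own z axis and vertical above 0.4 rad).
It fails at once if the spray is pushed more than 20 mm or knocked over (distance of spray from where it was at the start of the episode above 0.02 m or angle between spray's own z axis and vertical above 0.4 rad).
It fails at once if the dropper is pushed more than 20 mm or knocked over (distance of dropper from where it was at the start of the episode above 0.02 m or angle between dropper's own z axis and vertical above 0.4 rad).
It also fails if it takes over 72 s, if anything falls off the work surface, if the arm or the gripper's body presses on something with over 40 N, if the wrist force passes 120 N, or if a joint passes its speed limit or range.

## Robot

A 6-joint arm with a two-finger parallel gripper is mounted at the origin on the work surface. World frame = base frame: x ahead of the robot, y to its left, z up, the work surface at z = 0. Lengths are in m, angles in rad, forces in N, time in s.
With the tool pointing down it reaches from about 0.35 to 0.975 m from the base axis. Payload 4.9 kg.
Tool frame: the origin (TCP) lies on the front face of the gripper's body, between the roots of the fingers; the fingertips stand ctrl.tip_extent ahead of it and the grasp point (between the pads) lies 54 mm ahead of it (ctrl.tip_extent is the distance from the TCP to the fingertips, in m); z points along the fingers, y is the line along which they close (so a half turn about z gives the same grasp; the last joint's range is limited). The gripper opens to 85 mm and grips with 20 to 120 N. Pads are 22 mm wide; open, the fingers measure 114 mm over their backs; the gripper's body (76 mm by 85 mm) begins 54 mm behind the grasp point. The pads swing forward as they close: fully open they stand 13 mm farther back than shut.
Start: joints at [-1.305, 0.053, 1.613, -0, 1.476, -0.119], TCP at [0.235, -0.579, 0.304] pointing down, gripper open.
Joint ranges: [-3.01, 3.01], [-1.01, 2.22], [0.06, 2.58], [-1.02, 4.17], [0.09, 2.62], [-3.14, 3.14]. Speed limits (rad/s): [2.57, 2.57, 3.14, 3.14, 3.14, 3.14].

## Interface

Orientations are given as a rotation vector (axis times angle).
In Python, from station import ctrl gives the robot as it stands.
- The arm moves only by the tool apply_moves, never from a script. Its argument "rows" is one flat list of numbers, 6 for each row, row after row: the shift along the tool's x, y, z normalised to -1 to 1, where 1 is 0.6 m, then the turn, a rotation vector about the tool's x, y, z normalised to -1 to 1, where 1 is 90 degrees. A call has 1 to 20 rows; each row is the pose to reach, as a shift and turn from the pose commanded when the call began, along the tool's axes at that moment; what a row does not reach only later rows make up. A row lasts 1/10 s, in which the tool goes at most 50 mm and 8.59 degrees, less where a joint would pass 70% of its speed; a pose out of reach is approached as far as the arm can. A call with a number of a shift or a turn outside -1 to 1 is refused whole. A call with a gripper value outside its range is refused whole. "grip" is the opening, from 0 (shut) to 1 (fully open), set as the call begins (left out, the last holds). The fingers move at their own pace and stop on an object; "grip_force" is the grip in N (left out, the last holds). Time passes only in rows, so rows that repeat a pose let the fingers close. It gives the time, the measured TCP pose, the force, the opening and the grip force at its end, in the units of the state.
- ctrl.get_obs(): the state, without advancing time (a new reading comes with each control period).
- ctrl.get_image(name): name is "side" or "top" or "wrist"; returns (picture, depth): 480x640x3 uint8, blue, green, red; 480x640 float32, m along the optical axis (not along the pixel's ray), 0 where there is no reading.
- ctrl.camera_model(name): a dict with "mtx" (3x3 intrinsics, pixels), "R" (3x3) and "t" (3): a world point X has camera coordinates R X + t; the wrist camera has in their place "tool_from_camera" (4x4, takes a point from camera to tool coordinates, whose origin is the TCP and whose axes are the flange's). Camera axes: x right, y down, z forward; pixel columns grow to the right and rows downward; lengths in m; the calibration is good to about 2 mm. A picture is of the moment at which its call begins: read the wrist's pose just before it. camera_model takes no time and is no camera call.
- ctrl.finish_job(): hands the job in; it is judged then, once.
The state is a dict: "t": time; "q": joint angles; "dq": joint speeds; "effort": joint torques, N m; "tool_pos": TCP position; "tool_rot": TCP orientation; "contact_force": force on the tool from outside, world axes, zero at the start; "wrist_torque": the same for the moment, N m; "opening": finger opening in m; "grip_force": force on a finger pad.
Only numpy, scipy, OpenCV 4.12 (cv2) and the standard library are available. Lean on these libraries where they do the work, as an engineer would, in place of code of your own. Each camera call takes 0.05 s, during which the arm holds its last target. There are 200 camera calls.

## Working session

There is one attempt and no reset: what is moved stays moved. The work goes in short steps, Python scripts to look and compute and a tool call to move; the robot and the scene stay as the last step left them, time stands still between calls to the robot, and variables do not carry over. Pictures are saved under pics/ and viewed, at most 10 in all, crops included, and the job is handed in when it is done.

Besides the shell and the picture viewer there is one more tool, called by a JSON object that holds its "op" and its "data". apply_moves: Moves the arm, as the interface text tells. Its arguments: {"type":"object","properties":{"rows":{"type":"array","items":{"type":"number"}},"grip":{"type":"number"},"grip_force":{"type":"number"}},"required":["rows"]}

```bash
mkdir -p pics; ls; python3 - <<'E'
from station import ctrl
import cv2,numpy as np
o=ctrl.get_obs();print({k:np.round(v,3) for k,v in o.items()},ctrl.tip_extent)
for n in["top","side"]:
    p,d=ctrl.get_image(n);cv2.imwrite(f"pics/{n}0.png",p);np.savez(f"{n}0.npz",p=p,d=d)
    m=ctrl.camera_model(n);print(n,{k:np.round(v,3).tolist() for k,v in m.items()},d.min(),d.max())
print(ctrl.camera_model("wrist"))
E
```

```text
pics
{'t': np.float64(0.0), 'q': array([-1.305,  0.053,  1.614, -0.   ,  1.476, -0.119]), 'dq': array([-0.   ,  0.001, -0.   , -0.001,  0.001,  0.001]), 'effort': array([ 1.0000e-03, -3.9368e+01, -3.7018e+01, -0.0000e+00,  7.0000e-03,
       -0.0000e+00]), 'tool_pos': array([ 0.235, -0.579,  0.303]), 'tool_rot': array([-3.082, -0.6  ,  0.   ]), 'contact_force': array([ 0.455, -0.187,  0.388]), 'wrist_torque': array([ 0.023, -0.013,  0.052]), 'grip_force': np.float64(0.0), 'opening': np.float64(0.086)} 0.0726
top {'mtx': [[531.892, 0.0, 330.557], [0.0, 531.892, 235.074], [0.0, 0.0, 1.0]], 'R': [[0.066, -0.998, 0.002], [-0.973, -0.065, -0.222], [0.222, 0.012, -0.975]], 't': [-0.002, 0.605, 1.178]} 0.0 2.3069212
side {'mtx': [[522.627, 0.0, 331.306], [0.0, 522.627, 231.344], [0.0, 0.0, 1.0]], 'R': [[-0.977, -0.214, 0.018], [-0.18, 0.77, -0.612], [0.117, -0.601, -0.791]], 't': [0.544, 0.159, 1.149]} 0.0 3.0065112
{'mtx': array([[371.11347894,   0.        , 317.40880506],
       [  0.        , 371.11347894, 238.35705317],
       [  0.        ,   0.        ,   1.        ]]), 'tool_from_camera': array([[-4.01884893e-04, -9.65306934e-01, -2.61117525e-01,
         6.67456905e-02],
       [ 9.99999913e-01, -4.16552347e-04,  8.27254636e-07,
        -1.15064106e-04],
       [-1.09567673e-04, -2.61117502e-01,  9.65307017e-01,
        -7.03727188e-02],
       [ 0.00000000e+00,  0.00000000e+00,  0.00000000e+00,
         1.00000000e+00]])}
```

View pics/top0.png

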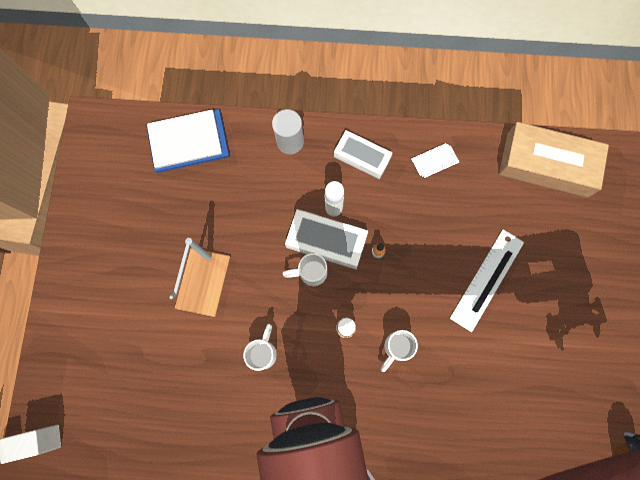

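View pics/side0.png

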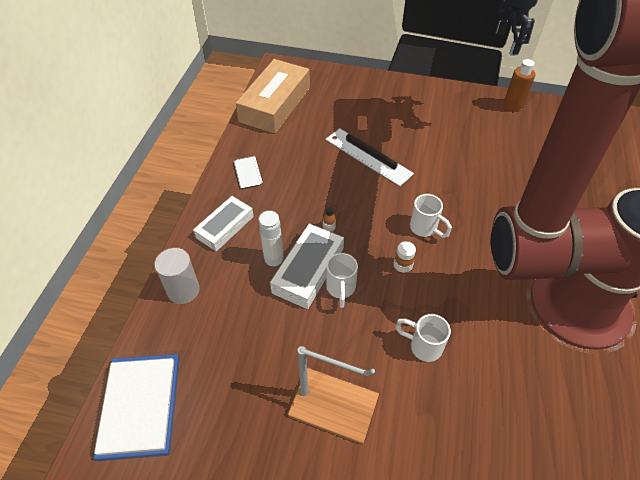

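The top view shows the case at (327,239), the target mug at (312,268) with its handle to the left, and the stand at (195,270) with its hook tip near (172,296). The ruler is at (487,282) with its hole end up at (510,238). The jar is at (346,327), the spray can at (334,197) and the dropper at (378,250). The side view agrees.

```bash
cat > h.py <<'E'
import numpy as np,cv2
from scipy.spatial.transform import Rotation as Ro
from station import ctrl
def cloud(n,d,pose=None):
    m=ctrl.camera_model(n);K=m["mtx"];v,u=np.mgrid[:480,:640]
    c=np.stack([(u-K[0,2])/K[0,0]*d,(v-K[1,2])/K[1,1]*d,d],-1).astype(float)
    if n!="wrist": return (c-m["t"])@m["R"]
    T=m["tool_from_camera"];c=c@T[:3,:3].T+T[:3,3]
    return c@Ro.from_rotvec(pose[1]).as_matrix().T+pose[0]
def rays(n,uv,z,pose=None):
    m=ctrl.camera_model(n);K=m["mtx"];uv=np.asarray(uv,float).reshape(-1,2)
    c=np.c_[(uv-K[:2,2])/K[0,0],np.ones(len(uv))]
    if n!="wrist": o=-m["R"].T@m["t"];D=c@m["R"]
    else:
        T=m["tool_from_camera"];R=Ro.from_rotvec(pose[1]).as_matrix()
        o=R@T[:3,3]+pose[0];D=c@T[:3,:3].T@R.T
    return o+D*((z-o[2])/D[:,2])[:,None]
def rect(P):
    r=cv2.minAreaRect((P[:,:2]*1000).astype(np.float32));return np.round(r[0],1),np.round(r[1],1),round(r[2],2),np.round(cv2.boxPoints(r),1).tolist()
E
cat > a.py <<'E'
from h import *
for n in["top","side"]:
    z=np.load(n+"0.npz");p,d=z["p"],z["d"];W=cloud(n,d);hsv=cv2.cvtColor(p,cv2.COLOR_BGR2HSV)
    x,y,h=W[...,0],W[...,1],W[...,2];ok=d>0
    if n=="top":c0=rays(n,[[327,239],[312,268],[195,270],[487,282],[346,327],[334,190],[378,250],[260,353],[400,344]],0.04);print(np.round(c0,3).tolist())
    def box(k,r): return ok&(np.hypot(x-c0[k,0],y-c0[k,1])<r)
    m=box(0,.13)&(h>.038)&(h<.050);print(n,"case",m.sum(),rect(W[m]),np.median(h[m]))
    m=box(1,.1)&(h>.06)&(h<.095);P=W[m];print("mug",m.sum(),rect(P),P.max(0))
    m=box(2,.2)&(h>.008)&(h<.022);print("base",m.sum(),rect(W[m]),np.median(h[m]))
    m=box(2,.2)&(h>.16);print("hook",m.sum(),rect(W[m]),np.percentile(h[m],[5,50,95]))
    m=box(3,.2)&(h>.012)&(h<.03);print("rib",m.sum(),rect(W[m]),np.median(h[m]))
    m=box(3,.2)&(h>-.01)&(h<.03)&(hsv[...,1]<60);print("ruler",m.sum(),rect(W[m]),np.median(h[m]))
    for k,nm,r in[(4,"jar",.05),(5,"spray",.04),(6,"drop",.03),(7,"mugB",.07),(8,"mugC",.07)]:
        m=box(k,r)&(h>.02);P=W[m];print(nm,m.sum(),rect(P)[:2] if len(P)>5 else 0,P[:,2].max() if len(P) else 0)
E
python3 a.py
```

```text
[[0.6, 0.047, 0.04], [0.528, 0.077, 0.04], [0.505, 0.353, 0.04], [0.522, -0.336, 0.04], [0.396, -0.011, 0.04], [0.724, 0.038, 0.04], [0.582, -0.076, 0.04], [0.324, 0.181, 0.04], [0.366, -0.137, 0.04]]
top case 2797 (array([604.1,  47. ]), array([185.1, 195.3]), 29.22, [[475.70001220703125, 87.0], [571.0, -83.4000015258789], [732.5, 7.0], [637.2000122070312, 177.39999389648438]]) 0.045564853527604
mug 295 (array([511.6,  87.5]), array([65.3, 97. ]), 38.57, [[455.79998779296875, 105.0999984741211], [516.2999877929688, 29.299999237060547], [567.4000244140625, 70.0], [506.8999938964844, 145.8000030517578]]) [0.55367341 0.1447858  0.09024724]
base 2508 (array([517.2, 338.2]), array([360.3, 289.6]), 9.33, [[316.0, 451.8999938964844], [362.8999938964844, 166.10000610351562], [718.4000244140625, 224.5], [671.5, 510.20001220703125]]) 0.01419824123573418
hook 301 (array([483. , 340.4]), array([ 14.2, 130.5]), 80.73, [[417.5, 343.8999938964844], [546.2999877929688, 322.8999938964844], [548.5999755859375, 336.8999938964844], [419.79998779296875, 357.8999938964844]]) [0.17407585 0.20323244 0.2142
[... 1892 characters left out ...]
000244140625, -390.0], [455.70001220703125, -303.8999938964844]]) 0.02017631984433724
ruler 1528 (array([ 501.3, -330.9]), array([ 82.7, 339.3]), 57.18, [[336.29998779296875, -273.6000061035156], [621.5, -457.6000061035156], [666.2999877929688, -388.1000061035156], [381.1000061035156, -204.1999969482422]]) 0.004367533241817888
jar 475 (array([393.4,  -8.5]), array([42.6, 44.1])) 0.07643972737928592
spray 308 (array([695.6,  37.9]), array([39.1, 24.3])) 0.1535705381512931
drop 220 (array([579.4, -73.2]), array([28.8, 25.1])) 0.0787572089873787
mugB 1330 (array([330.3, 170.7]), array([66.7, 97.9])) 0.08966188831113626
mugC 1055 (array([ 353.9, -125.9]), array([67.7, 91. ])) 0.08842107876740181
```

```bash
cat > b.py <<'E'
from h import *
from scipy.optimize import least_squares
for n in["top","side"]:
    z=np.load(n+"0.npz");p,d=z["p"],z["d"];W=cloud(n,d);hsv=cv2.cvtColor(p,cv2.COLOR_BGR2HSV)
    x,y,h=W[...,0],W[...,1],W[...,2];ok=d>0
    m=ok&(np.hypot(x-.6,y-.045)<.13)&(abs(h-.0455)<.0035)
    m=cv2.morphologyEx(m.astype(np.uint8),cv2.MORPH_OPEN,np.ones((5,5)))
    k,l,s,_=cv2.connectedComponentsWithStats(m);i=1+s[1:,4].argmax();m=l==i
    print(n,"case",m.sum(),rect(W[m]))
    m=ok&(np.hypot(x-.523,y-.08)<.09)&(h>.05)&(h<.095)&(hsv[...,1]<70);P=W[m]
    print(np.histogram(P[:,2],8))
    rim=P[(P[:,2]>.079)]
    f=least_squares(lambda q:np.minimum(abs(np.hypot(rim[:,0]-q[0],rim[:,1]-q[1])-.0315),.012),[.525,.075]);c=f.x
    H=P[(np.hypot(P[:,0]-c[0],P[:,1]-c[1])>.04)&(P[:,1]>c[1])]
    v=np.median(H[:,:2],0)-c;print("mug c",c,"handle",len(H),H.max(0),np.degrees(np.arctan2(v[1],v[0])),np.hypot(*v))
E
python3 b.py
```

```text
top case 47 (array([561.3, -23.5]), array([12.5, 16.8]), 4.09, [[554.4000244140625, -15.600000381469727], [555.5999755859375, -32.29999923706055], [568.0999755859375, -31.5], [566.9000244140625, -14.699999809265137]])
(array([62, 14, 24, 34, 38, 54, 86, 58]), array([0.05000981, 0.05503949, 0.06006917, 0.06509885, 0.07012853,
       0.0751582 , 0.08018788, 0.08521756, 0.09024724]))
mug c [0.52158152 0.07510596] handle 80 [0.61013867 0.1447858  0.08401443] 101.84994539638159 0.04944331641274297
side case 1695 (array([600.4,  50. ]), array([176.2,  90.6]), 76.65, [[536.0, -25.299999237060547], [624.2000122070312, -46.20000076293945], [664.7999877929688, 125.19999694824219], [576.7000122070312, 146.10000610351562]])
(array([ 78,  68,  77,  78, 101, 106, 103, 112]), array([0.05005169, 0.0548515 , 0.0596513 , 0.06445111, 0.06925091,
       0.07405072, 0.07885052, 0.08365033, 0.08845013]))
mug c [0.51964562 0.07547254] handle 87 [0.6025756  0.14603061 0.0784707 ] 102.39462483029513 0.06026596435860933
```

```bash
cat >> h.py <<'E'
def row(pos,yaw=None,R=None,cur=None):
    """normalised row to world pose; tool down with tool x at yaw (deg), or R"""
    o=ctrl.get_obs();p0,R0=(o["tool_pos"],Ro.from_rotvec(o["tool_rot"])) if cur is None else cur
    if R is None: R=Ro.from_euler("z",yaw,degrees=True)*Ro.from_euler("x",180,degrees=True)
    s=R0.inv().apply(np.asarray(pos)-p0)/.6;t=(R0.inv()*R).as_rotvec()/(np.pi/2)
    r=np.round(np.r_[s,t],4);print("row",r.tolist(),"mm",np.linalg.norm(s*600).round(1),"deg",(np.linalg.norm(t)*90).round(1));return r
E
python3 -c "
from h import *
row([.53,.07,.33],102)"
```

```text
row [0.8625, -0.8176, -0.0437, -0.0009, -0.0009, -0.8884] mm 713.5 deg 80.0
```

{"op": "apply_moves", "data": {"rows": [0.8625, -0.8176, -0.0437, 0, 0, -0.888, 0.8625, -0.8176, -0.0437, 0, 0, -0.888, 0.8625, -0.8176, -0.0437, 0, 0, -0.888, 0.8625, -0.8176, -0.0437, 0, 0, -0.888, 0.8625, -0.8176, -0.0437, 0, 0, -0.888, 0.8625, -0.8176, -0.0437, 0, 0, -0.888, 0.8625, -0.8176, -0.0437, 0, 0, -0.888, 0.8625, -0.8176, -0.0437, 0, 0, -0.888, 0.8625, -0.8176, -0.0437, 0, 0, -0.888, 0.8625, -0.8176, -0.0437, 0, 0, -0.888, 0.8625, -0.8176, -0.0437, 0, 0, -0.888, 0.8625, -0.8176, -0.0437, 0, 0, -0.888, 0.8625, -0.8176, -0.0437, 0, 0, -0.888, 0.8625, -0.8176, -0.0437, 0, 0, -0.888, 0.8625, -0.8176, -0.0437, 0, 0, -0.888, 0.8625, -0.8176, -0.0437, 0, 0, -0.888, 0.8625, -0.8176, -0.0437, 0, 0, -0.888, 0.8625, -0.8176, -0.0437, 0, 0, -0.888], "grip": 1}}

```text
t: 1.9
tool_pos: [0.5297, 0.0683, 0.3298]
tool_rot: [-1.98, -2.439, 0.001]
contact_force: [0.0, 0.1, 0.6]
opening: 0.0856
grip_force: 0.0
```

```bash
python3 - <<'E'
from h import *
o=ctrl.get_obs();p,d=ctrl.get_image("wrist");print(o["t"],o["tool_pos"],o["tool_rot"],np.abs(o["dq"]).max())
cv2.imwrite("pics/w1.png",p);np.savez("w1.npz",p=p,d=d,a=o["tool_pos"],b=o["tool_rot"])
E
```

```text
1.9 [0.52971607 0.06832338 0.32984323] [-1.97996202e+00 -2.43893487e+00  1.09403356e-03] 0.005638726614206813
```

View pics/w1.png

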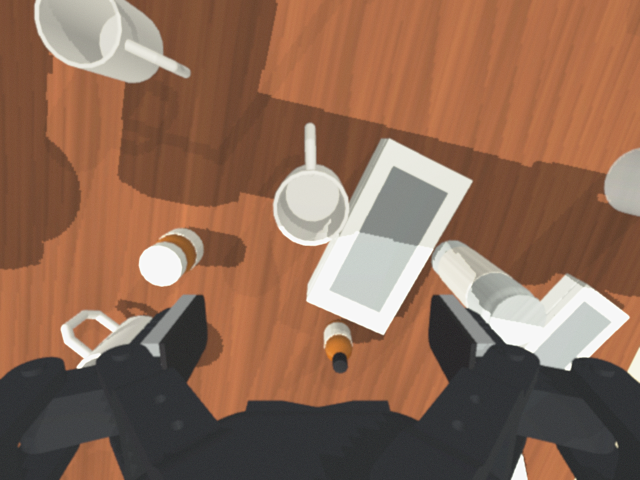

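The wrist view shows the mug rim centred at (311,205) with the handle straight up to (310,126). The case-top corners are (389,139), (472,180), (384,334) and (307,298), and the dropper is at (338,345).

```bash
cat > c.py <<'E'
from h import *
z=np.load("w1.npz");p,d=z["p"],z["d"];pose=(z["a"],z["b"])
W=cloud("wrist",d,pose);x,y,h=np.moveaxis(W,-1,0)
# case top component
m=(d>0)&(np.hypot(x-.6,y-.048)<.125)&(abs(h-.0455)<.006)
m=cv2.morphologyEx(m.astype(np.uint8),cv2.MORPH_OPEN,np.ones((5,5)))
k,l,s,_=cv2.connectedComponentsWithStats(m);i=1+s[1:,4].argmax();m=(l==i)
print("h",np.median(h[m]),m.sum())
c=cv2.findContours(m.astype(np.uint8),0,1)[0];c=max(c,key=len)[:,0]
Q=rays("wrist",c,.045,pose);print("case",rect(Q)); print(rect(rays("wrist",[[389,139],[472,180],[384,334],[307,298]],.045,pose)))
print(rays("wrist",[[389,139],[472,180],[384,334],[307,298]],.045,pose)[:,:2].round(4).tolist())
# mug rim
M=(d>0)&(np.hypot(x-.52,y-.075)<.09)&(h>.079)&(h<.095)&(y<.11)
pts=np.argwhere(M)[:,::-1]; R=rays("wrist",pts,.085,pose)[:,:2]*1000
(cc,r)=cv2.minEnclosingCircle(R.astype(np.float32));print("rim",cc,r,len(R),np.median(h[M]))
H=rays("wrist",[[310,126],[310,145]],.0765,pose);v=H[:,:2]*1000-cc;print("handle",H.round(4).tolist(),np.degrees(np.arctan2(v[:,1],v[:,0])),np.hypot(*v.T))
M=(d>0)&(np.hypot(x-.51,y-.13)<.03)&(h>.06)&(h<.082)&(y>.113);P=W[M];print(len(P),P[:,2].max(),rect(P)[:3])
v=P[:,:2].mean(0)*1000-cc;print(np.degrees(np.arctan2(v[1],v[0])))
E
python3 c.py
```

```text
h 0.045825186957511144 15905
case (array([603.4,  48.3]), array([180.2,  91.2]), 76.34, [[537.7999877929688, -28.5], [626.4000244140625, -50.0], [669.0, 125.0999984741211], [580.4000244140625, 146.60000610351562]])
(array([603.4,  48.3]), array([180. ,  91.7]), 76.85, [[538.2999877929688, -28.899999618530273], [627.5, -49.70000076293945], [668.5, 125.5], [579.2000122070312, 146.39999389648438]])
[[0.5817, 0.1458], [0.6685, 0.1255], [0.6275, -0.0497], [0.539, -0.0258]]
rim (523.008544921875, 74.92970275878906) 32.963191986083984 1052 0.08507279085911161
handle [[0.5087, 0.1413, 0.0765], [0.5117, 0.1262, 0.0765]] [102.19102428 102.38254523] [67.91656469 52.52624315]
388 0.07841579018124512 (array([511.2, 128.1]), array([ 8.6, 32.6]), 11.91)
102.61604524199602
```

```bash
python3 -c "
from h import *
print(ctrl.tip_extent)
a=[.5225,.075,.22];row(a,102.3);a[2]=.125;row(a,102.3)"
```

```text
0.0726
row [0.0135, -0.0094, 0.1833, -0.0002, 0.0001, -0.0051] mm 110.4 deg 0.5
row [0.0135, -0.0094, 0.3416, -0.0002, 0.0001, -0.0051] mm 205.2 deg 0.5
```

{"op": "apply_moves", "data": {"rows": [0.0135, -0.0094, 0.08, 0, 0, -0.005, 0.0135, -0.0094, 0.15, 0, 0, -0.005, 0.0135, -0.0094, 0.2, 0, 0, -0.005, 0.0135, -0.0094, 0.25, 0, 0, -0.005, 0.0135, -0.0094, 0.3, 0, 0, -0.005, 0.0135, -0.0094, 0.33, 0, 0, -0.005, 0.0135, -0.0094, 0.3416, 0, 0, -0.005, 0.0135, -0.0094, 0.3416, 0, 0, -0.005, 0.0135, -0.0094, 0.3416, 0, 0, -0.005]}}

```text
t: 2.85
tool_pos: [0.5237, 0.0759, 0.1265]
tool_rot: [1.968, 2.447, 0.002]
contact_force: [1.3, 0.2, 0.3]
opening: 0.0853
grip_force: 0.0
```

{"op": "apply_moves", "data": {"rows": [0, 0, 0, 0, 0, 0, 0, 0, 0, 0, 0, 0, 0, 0, 0, 0, 0, 0, 0, 0, 0, 0, 0, 0, 0, 0, 0, 0, 0, 0, 0, 0, 0, 0, 0, 0, 0, 0, 0, 0, 0, 0, 0, 0, 0, 0, 0, 0], "grip": 0, "grip_force": 40}}

```text
t: 3.65
tool_pos: [0.5237, 0.0763, 0.127]
tool_rot: [1.967, 2.447, 0.001]
contact_force: [-2.7, -0.6, 6.1]
opening: 0.0638
grip_force: 43.9
```

```bash
python3 -c "
from h import *
hk=np.array([.4805,.339]);a=np.radians(-7.9);u=np.array([np.cos(a),np.sin(a)]);v=np.array([-u[1],u[0]])
row([.5237,.0763,.289],102.3)
row([*(hk-.115*u-.048*v),.289],82.1)"
```

```text
row [-0.0003, 0.0004, -0.27, 0.0011, 0.0006, 0.0014] mm 162.0 deg 0.2
row [0.4344, -0.1832, -0.2708, 0.0012, 0.0004, 0.2259] mm 326.2 deg 20.3
```

{"op": "apply_moves", "data": {"rows": [0, 0, -0.03, 0, 0, 0, 0, 0, -0.08, 0, 0, 0, 0, 0, -0.14, 0, 0, 0, 0, 0, -0.2, 0, 0, 0, 0.06, -0.02, -0.25, 0, 0, 0.03, 0.12, -0.05, -0.2708, 0, 0, 0.07, 0.19, -0.08, -0.2708, 0, 0, 0.11, 0.26, -0.11, -0.2708, 0, 0, 0.15, 0.33, -0.14, -0.2708, 0, 0, 0.19, 0.39, -0.165, -0.2708, 0, 0, 0.21, 0.42, -0.18, -0.2708, 0, 0, 0.225, 0.4344, -0.1832, -0.2708, 0, 0, 0.226, 0.4344, -0.1832, -0.2708, 0, 0, 0.226, 0.4344, -0.1832, -0.2708, 0, 0, 0.226, 0.4344, -0.1832, -0.2708, 0, 0, 0.226]}}

```text
t: 5.15
tool_pos: [0.3602, 0.3066, 0.2876]
tool_rot: [2.371, 2.061, -0.0]
contact_force: [-0.4, -0.5, -1.6]
opening: 0.0637
grip_force: 45.4
```

```bash
python3 - <<'E'
from h import *
o=ctrl.get_obs();p,d=ctrl.get_image("wrist");print(o["t"],o["tool_pos"],o["tool_rot"],o["opening"])
cv2.imwrite("pics/w2.png",p);np.savez("w2.npz",p=p,d=d,a=o["tool_pos"],b=o["tool_rot"])
E
```

```text
5.15 [0.36023904 0.30655174 0.28755894] [ 2.37081378e+00  2.06075009e+00 -2.99658720e-04] 0.06366505098058688
```

View pics/w2.png

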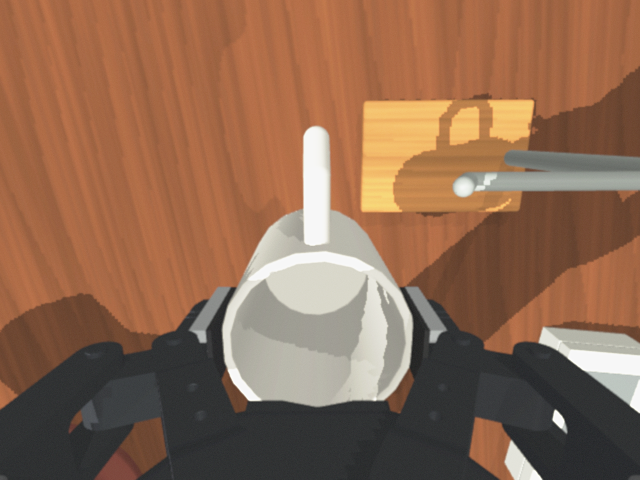

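The handle bar runs from (316,130) to (317,240). The hook tip is at (464,186), with the arm running right along row 181. I'll measure both in the tool frame.

```bash
cat > e.py <<'E'
from h import *
import sys
z=np.load(sys.argv[1]);d=z["d"];W=cloud("wrist",d,(np.zeros(3),np.zeros(3)));hs=cv2.cvtColor(z["p"],cv2.COLOR_BGR2HSV)
x,y,h=np.moveaxis(W,-1,0)
print("tool z of TCP height",z["a"][2])
for nm,m in[("handle",(abs(y)<.01)&(x>.035)&(h<.1)),("armbar",(y>.07)&(y<.2)&(h>.04)&(h<.12)&(x>0)&(x<.1)),("tip",(y>.03)&(y<.07)&(h>.03)&(h<.12)&(x>.02)&(x<.1)),("rim",(h<.055)&(h>.02)&(np.hypot(x,y)<.045)&(x>0)&(hs[...,2]>150))]:
    m&=d>0;P=W[m]*1000;print(nm,len(P),np.percentile(P,[2,50,98],axis=0).round(1).tolist())
    if nm=="armbar":
        f=np.polyfit(P[:,1],P[:,0],1);print("x at y=62,124",np.polyval(f,[62,124]),np.degrees(np.arctan(f[0])))
E
python3 e.py w2.npz
```

```text
tool z of TCP height 0.28755893899155754
handle 2774 [[35.7, -3.9, 49.1], [52.7, 0.5, 51.4], [69.1, 4.5, 61.5]]
armbar 2933 [[45.3, 71.3, 82.3], [49.3, 102.2, 83.8], [52.8, 132.5, 86.6]]
x at y=62,124 [49.13132392 49.40147585] 0.24965269790078123
tip 650 [[45.4, 52.3, 66.8], [49.7, 57.4, 70.2], [52.7, 69.7, 86.3]]
rim 5635 [[1.5, -31.0, 28.9], [27.1, 0.1, 42.4], [43.5, 32.1, 53.9]]
```

{"op": "apply_moves", "data": {"rows": [0.005, 0.02, 0, 0, 0, 0, 0.005, 0.06, 0, 0, 0, 0, 0.005, 0.1, 0, 0, 0, 0, 0.005, 0.14, 0, 0, 0, 0, 0.005, 0.175, 0, 0, 0, 0, 0.005, 0.1917, 0, 0, 0, 0, 0.005, 0.1917, 0, 0, 0, 0, 0.005, 0.1917, 0, 0, 0, 0]}}

```text
t: 6.0
tool_pos: [0.4737, 0.2943, 0.2874]
tool_rot: [-2.37, -2.062, 0.001]
contact_force: [-0.5, 0.2, -2.2]
opening: 0.0637
grip_force: 45.5
```

```bash
python3 - <<'E'
from h import *
o=ctrl.get_obs();p,d=ctrl.get_image("wrist");print(o["t"],o["tool_pos"],o["tool_rot"],o["q"].round(2))
cv2.imwrite("pics/w3.png",p);np.savez("w3.npz",p=p,d=d,a=o["tool_pos"],b=o["tool_rot"])
W=cloud("wrist",d,(np.zeros(3),np.zeros(3)));x,y,h=np.moveaxis(W,-1,0)
for a,b in[(-70,-45),(-40,-12),(12,45),(50,75)]:
    m=(d>0)&(y>a/1e3)&(y<b/1e3)&(h>.06)&(h<.12)&(x>.036)&(x<.09);P=W[m]*1000;print(a,len(P),np.percentile(P,[2,50,98],axis=0).round(1).tolist() if len(P) else 0)
A=np.array([46.2,86.5]);B=np.array([53.5,66.5])
for th in range(8,41,8):
    p=A+(B-A)*th/40;c,s=np.cos(np.radians(th)),np.sin(np.radians(th))
    t=A-np.array([p[0]*c+p[1]*s,-p[0]*s+p[1]*c]);print(th,(t/600).round(4),th/90)
E
```

```text
6.0 [0.47374964 0.29429912 0.28736808] [-2.36957240e+00 -2.06182747e+00  1.26346985e-03] [ 0.42 -0.1   1.79  0.    1.45  0.56]
-70 1053 [[41.6, -60.1, 66.7], [45.8, -52.7, 74.3], [49.0, -45.5, 85.4]]
-40 1273 [[41.5, -39.5, 82.0], [45.7, -26.1, 83.8], [49.1, -12.6, 86.3]]
12 1508 [[42.0, 12.5, 82.0], [46.1, 28.5, 83.6], [49.4, 44.3, 86.4]]
50 1484 [[39.8, 50.6, 82.1], [47.4, 59.2, 84.8], [52.5, 68.1, 116.7]]
8 [-0.0208  0.0191] 0.08888888888888889
16 [-0.0378  0.041 ] 0.17777777777777778
24 [-0.0505  0.065 ] 0.26666666666666666
32 [-0.0588  0.0905] 0.35555555555555557
40 [-0.0625  0.1166] 0.4444444444444444
```

View pics/w3.png

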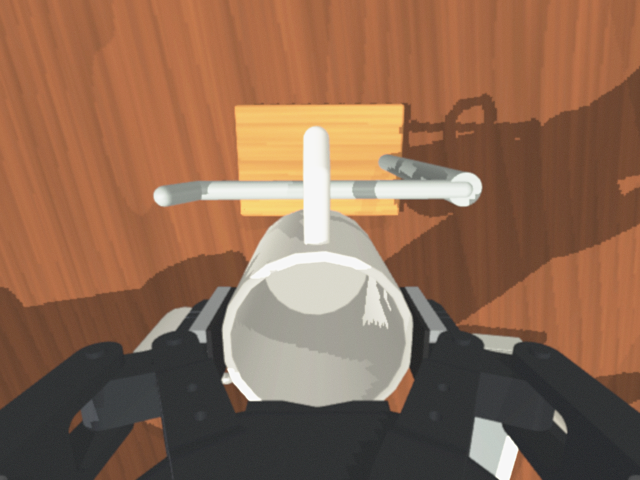

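The arm passes under the handle bar: it lies along row 190 and the bar crosses it at column 316. Next I tilt about the arm and lower the mug onto it.

{"op": "apply_moves", "data": {"rows": [-0.0104, 0, 0.0096, 0, 0.0444, 0, -0.0208, 0, 0.0191, 0, 0.0889, 0, -0.03, 0, 0.03, 0, 0.133, 0, -0.0378, 0, 0.041, 0, 0.178, 0, -0.0445, 0, 0.053, 0, 0.222, 0, -0.0505, 0, 0.065, 0, 0.267, 0, -0.055, 0, 0.078, 0, 0.311, 0, -0.0588, 0, 0.0905, 0, 0.356, 0, -0.061, 0, 0.1035, 0, 0.4, 0, -0.0625, 0, 0.1166, 0, 0.444, 0, -0.0625, 0, 0.1166, 0, 0.444, 0, -0.0625, 0, 0.1166, 0, 0.444, 0]}}

```text
t: 7.25
tool_pos: [0.4682, 0.2574, 0.2178]
tool_rot: [-1.957, -1.704, -0.71]
contact_force: [-0.3, -0.3, -1.5]
opening: 0.0637
grip_force: 45.4
```

```bash
python3 - <<'E'
from h import *
o=ctrl.get_obs();p,d=ctrl.get_image("side");print(o["t"],o["tool_pos"],o["tool_rot"],o["q"].round(2))
p=cv2.resize(p[260:480,240:460],(660,660))[:600]
cv2.imwrite("pics/s1.png",p)
E
```

```text
7.25 [0.46822382 0.25735648 0.21775597] [-1.95679204 -1.70396716 -0.70959123] [ 0.11 -0.21  2.09  0.74  1.17 -0.02]
```

View pics/s1.png

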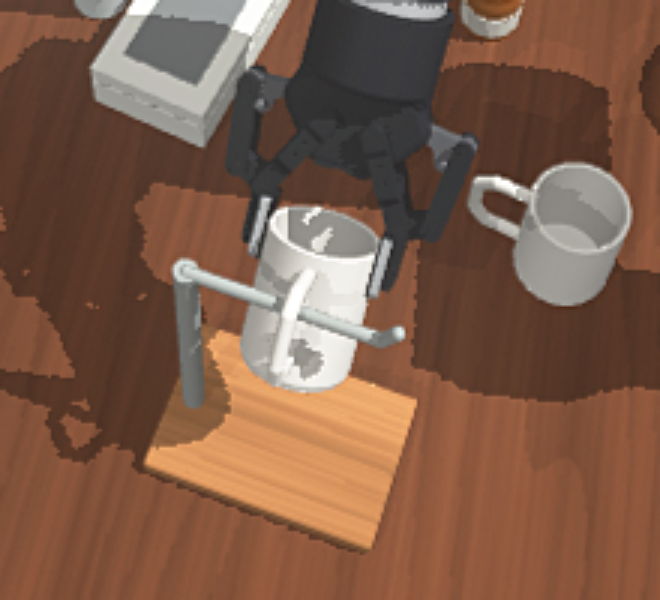

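The arm is through the handle, with the mug tilted and hook and post clear of the fingers. I'll lower it a little until it touches.

{"op": "apply_moves", "data": {"rows": [-0.0043, 0, 0.0051, 0, 0, 0, -0.0075, 0, 0.0089, 0, 0, 0, -0.0075, 0, 0.0089, 0, 0, 0]}}

```text
t: 7.6
tool_pos: [0.4695, 0.2584, 0.2132]
tool_rot: [-1.953, -1.703, -0.716]
contact_force: [-2.3, 0.1, 5.9]
opening: 0.0635
grip_force: 46.0
```

{"op": "apply_moves", "data": {"rows": [0, 0, 0, 0, 0, 0, 0, 0, 0, 0, 0, 0, 0, 0, 0, 0, 0, 0, 0, 0, 0, 0, 0, 0, 0, 0, 0, 0, 0, 0, 0, 0, 0, 0, 0, 0], "grip": 1}}

```text
t: 8.2
tool_pos: [0.4686, 0.2573, 0.2106]
tool_rot: [-1.956, -1.703, -0.711]
contact_force: [-0.3, 0.0, 0.1]
opening: 0.0856
grip_force: 0.0
```

{"op": "apply_moves", "data": {"rows": [0, 0, -0.02, 0, 0, 0, 0, 0, -0.05, 0, 0, 0, 0, 0, -0.1, 0, 0, 0, 0, 0, -0.16, 0, 0, 0, 0, 0, -0.22, 0, 0, 0, 0, 0, -0.25, 0, 0, 0, 0, 0, -0.25, 0, 0, 0]}}

```text
t: 8.9
tool_pos: [0.4565, 0.1604, 0.3294]
tool_rot: [-1.959, -1.705, -0.719]
contact_force: [-0.0, 0.1, 0.2]
opening: 0.0855
grip_force: 0.0
```

```bash
python3 - <<'E'
from h import *
o=ctrl.get_obs();p,d=ctrl.get_image("side");print(o["t"],o["tool_pos"],o["tool_rot"],o["q"].round(2))
p=cv2.resize(p[260:480,240:460],(660,660))[:600]
cv2.imwrite("pics/s2.png",p)
row([.525,-.352,.30],60.4)
row([.525,-.352,.30],-119.6)
E
```

```text
8.9 [0.45648994 0.16040193 0.32939716] [-1.95887689 -1.70462392 -0.71883481] [-0.1  -0.41  2.06  0.7   1.48 -0.02]
row [-0.6664, 0.2333, -0.498, -0.0816, -0.4391, 0.2306] mm 518.4 deg 45.2
row [-0.6664, 0.2333, -0.498, 0.6056, -0.1125, -1.6638] mm 518.4 deg 159.7
```

View pics/s2.png

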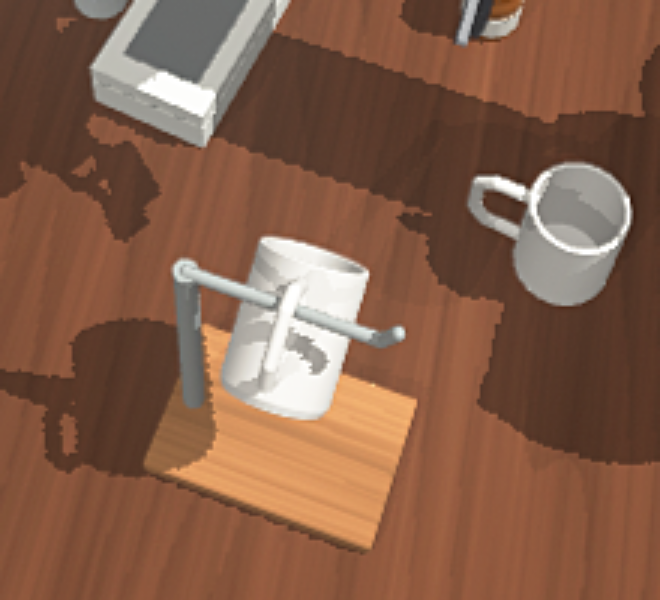

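```bash
python3 -c "
from h import *
row([.528,-.356,.31],150.5)"
```

```text
row [-0.6603, 0.2392, -0.5146, 0.2667, -0.3877, -0.728] mm 522.4 deg 78.0
```

The mug hangs freely on the arm. Now to the ruler.

{"op": "apply_moves", "data": {"rows": [-0.6603, 0.2392, -0.5146, 0.2667, -0.3877, -0.728, -0.6603, 0.2392, -0.5146, 0.2667, -0.3877, -0.728, -0.6603, 0.2392, -0.5146, 0.2667, -0.3877, -0.728, -0.6603, 0.2392, -0.5146, 0.2667, -0.3877, -0.728, -0.6603, 0.2392, -0.5146, 0.2667, -0.3877, -0.728, -0.6603, 0.2392, -0.5146, 0.2667, -0.3877, -0.728, -0.6603, 0.2392, -0.5146, 0.2667, -0.3877, -0.728, -0.6603, 0.2392, -0.5146, 0.2667, -0.3877, -0.728, -0.6603, 0.2392, -0.5146, 0.2667, -0.3877, -0.728, -0.6603, 0.2392, -0.5146, 0.2667, -0.3877, -0.728, -0.6603, 0.2392, -0.5146, 0.2667, -0.3877, -0.728, -0.6603, 0.2392, -0.5146, 0.2667, -0.3877, -0.728, -0.6603, 0.2392, -0.5146, 0.2667, -0.3877, -0.728, -0.6603, 0.2392, -0.5146, 0.2667, -0.3877, -0.728, -0.6603, 0.2392, -0.5146, 0.2667, -0.3877, -0.728, -0.6603, 0.2392, -0.5146, 0.2667, -0.3877, -0.728], "grip": 0.35}}

```text
t: 10.55
tool_pos: [0.5286, -0.354, 0.3081]
tool_rot: [-0.794, -3.036, 0.001]
contact_force: [-0.1, 0.1, 0.6]
opening: 0.03
grip_force: 0.0
```

```bash
python3 - <<'E'
from h import *
o=ctrl.get_obs();p,d=ctrl.get_image("wrist");print(o["t"],o["tool_pos"],o["tool_rot"],o["q"].round(2))
cv2.imwrite("pics/w4.png",p);np.savez("w4.npz",p=p,d=d,a=o["tool_pos"],b=o["tool_rot"])
E
```

```text
10.55 [ 0.52855983 -0.35403148  0.3080907 ] [-7.94408097e-01 -3.03631079e+00  6.54590439e-04] [-0.71  0.08  1.58 -0.    1.49 -1.77]
```

View pics/w4.png

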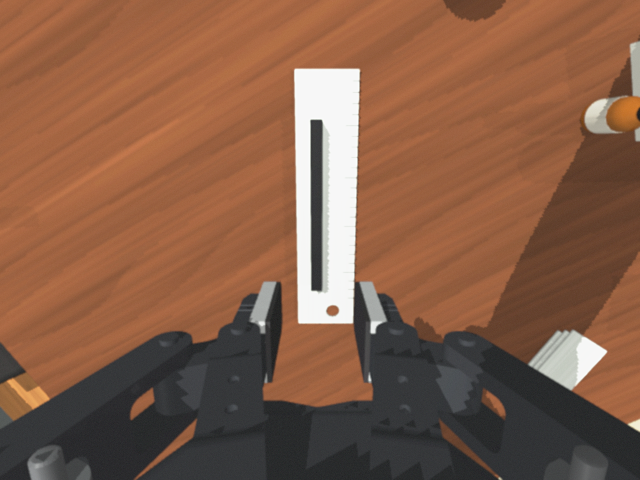

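The whole ruler is in view. The zero end is at row 69, the hole is at (332,310), the working edge is on the right around columns 355–360, and the rib runs along (316, 120–290).

```bash
cat > f.py <<'E'
from h import *
z=np.load("w4.npz");p,d=z["p"],z["d"];pose=(z["a"],z["b"]);hs=cv2.cvtColor(p,cv2.COLOR_BGR2HSV)
W=cloud("wrist",d,pose)
m=((hs[...,1]<60)&(hs[...,2]>150)).astype(np.uint8);m[:,:285]=0;m[:,375:]=0;m[330:]=0
m[280:,356:]=0
k,l,s,_=cv2.connectedComponentsWithStats(m);i=1+s[1:,4].argmax()
c=max(cv2.findContours((l==i).astype(np.uint8),0,1)[0],key=len)[:,0]
Q=rays("wrist",c,.004,pose);r=rect(Q);print(r)
b=(hs[...,2]<80);b[:,:305]=0;b[:,330:]=0;b[:110]=0;b[296:]=0
ys,xs=np.nonzero(b);R=rays("wrist",np.c_[xs,ys],.022,pose);print("rib",rect(R),np.median(W[b][:,2]))
y=150.5
B=np.array(r[3]);print("dir",[np.degrees(np.arctan2(*(B[(i+1)%4]-B[i])[::-1])).round(2) for i in range(4)])
E
python3 f.py
```

```text
(array([ 534.7, -347.2]), array([ 61.8, 260.8]), 60.62, [[405.8999938964844, -310.20001220703125], [633.0999755859375, -438.1000061035156], [663.5, -384.29998779296875], [436.20001220703125, -256.29998779296875]])
rib (array([ 528.8, -355.4]), array([  9.8, 166.5]), 60.8, [[453.79998779296875, -319.1000061035156], [599.0999755859375, -400.29998779296875], [603.9000244140625, -391.79998779296875], [458.6000061035156, -310.6000061035156]]) 0.022407316902180008
dir [np.float64(-29.38), np.float64(60.53), np.float64(150.61), np.float64(-119.34)]
```

```bash
python3 -c "
from h import *
row([.5293,-.3557,.081],150.6)"
```

```text
row [-0.0033, -0.001, 0.3786, -0.0008, -0.0017, 0.0007] mm 227.2 deg 0.2
```

{"op": "apply_moves", "data": {"rows": [-0.003, -0.001, 0.08, 0, -0.0015, 0, -0.003, -0.001, 0.16, 0, -0.0015, 0, -0.003, -0.001, 0.24, 0, -0.0015, 0, -0.003, -0.001, 0.3, 0, -0.0015, 0, -0.003, -0.001, 0.34, 0, -0.0015, 0, -0.003, -0.001, 0.365, 0, -0.0015, 0, -0.003, -0.001, 0.377, 0, -0.0015, 0, -0.003, -0.001, 0.377, 0, -0.0015, 0, -0.003, -0.001, 0.377, 0, -0.0015, 0]}}

```text
t: 11.5
tool_pos: [0.5298, -0.3571, 0.0835]
tool_rot: [0.797, 3.037, -0.004]
contact_force: [-0.6, 0.2, 1.3]
opening: 0.0301
grip_force: 0.0
```

{"op": "apply_moves", "data": {"rows": [0, 0, 0, 0, 0, 0, 0, 0, 0, 0, 0, 0, 0, 0, 0, 0, 0, 0, 0, 0, 0, 0, 0, 0, 0, 0, 0, 0, 0, 0], "grip": 0, "grip_force": 50}}

```text
t: 12.0
tool_pos: [0.5299, -0.3572, 0.0839]
tool_rot: [0.797, 3.037, -0.003]
contact_force: [-0.8, 0.8, 5.6]
opening: 0.0102
grip_force: 52.9
```

```bash
cat > g.py <<'E'
from h import *
cc=np.array([.6032,.0482]);cy=-13.4;Rc=Ro.from_euler("z",cy,degrees=True).as_matrix()[:2,:2]
def tgt(dx,dy,z): return [*(cc+Rc@np.array([-.085+dx,-.0408+dy])),z]
if __name__=="__main__":
    o=ctrl.get_obs();print(tgt(-.008,0,.21))
    row([*o["tool_pos"][:2],.21],150.6);row(tgt(-.008,0,.21),76.6);row(tgt(-.008,0,.09),76.6)
E
python3 g.py
```

```text
[np.float64(0.5032765288639645), np.float64(0.030063299194013248), 0.21]
row [-0.0005, -0.0003, -0.2102, -0.0011, 0.0016, 0.0] mm 126.1 deg 0.2
row [0.355, 0.5401, -0.212, 0.0001, 0.002, 0.8222] mm 408.1 deg 74.0
row [0.3555, 0.5404, -0.012, 0.0001, 0.002, 0.8222] mm 388.2 deg 74.0
```

{"op": "apply_moves", "data": {"rows": [0, 0, -0.05, 0, 0, 0, 0, 0, -0.12, 0, 0, 0, 0, 0, -0.19, 0, 0, 0, 0, 0, -0.212, 0, 0, 0, 0.03, 0.05, -0.212, 0, 0, 0.08, 0.07, 0.11, -0.212, 0, 0, 0.16, 0.11, 0.17, -0.212, 0, 0, 0.25, 0.15, 0.23, -0.212, 0, 0, 0.34, 0.19, 0.29, -0.212, 0, 0.001, 0.43, 0.23, 0.35, -0.212, 0, 0.002, 0.52, 0.27, 0.41, -0.212, 0, 0.002, 0.61, 0.31, 0.47, -0.212, 0, 0.002, 0.7, 0.34, 0.51, -0.212, 0, 0.002, 0.78, 0.355, 0.54, -0.212, 0, 0.002, 0.822, 0.355, 0.54, -0.212, 0, 0.002, 0.822, 0.355, 0.54, -0.212, 0, 0.002, 0.822]}}

```text
t: 13.6
tool_pos: [0.5018, 0.0306, 0.2072]
tool_rot: [-2.46, -1.947, 0.004]
contact_force: [-0.1, -1.1, -2.6]
opening: 0.0105
grip_force: 51.8
```

```bash
python3 - <<'E'
from h import *
from g import tgt
o=ctrl.get_obs();p,d=ctrl.get_image("wrist");pose=(o["tool_pos"],o["tool_rot"]);print(o["t"],*pose,o["opening"],o["q"].round(2))
np.savez("w5.npz",p=p,d=d,a=pose[0],b=pose[1]);cv2.imwrite("pics/w5.png",p)
row(tgt(-.008,0,.12),76.6);row(tgt(-.008,0,.086),76.6)
E
```

```text
13.6 [0.5018144  0.03060652 0.20718996] [-2.45995214 -1.94736129  0.0042531 ] 0.01045457341429248 [-0.09 -0.16  1.98  0.    1.32  0.14]
row [0.0003, 0.0027, 0.1458, -0.0029, -0.0004, 0.0007] mm 87.5 deg 0.3
row [0.0002, 0.003, 0.2024, -0.0029, -0.0004, 0.0007] mm 121.5 deg 0.3
```

View pics/w5.png

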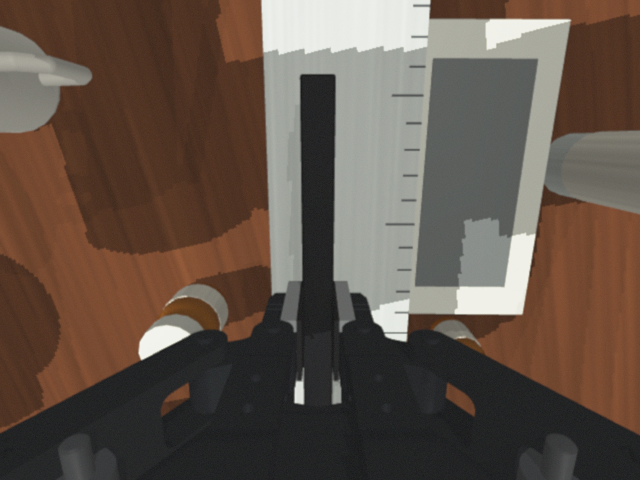

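The ruler is held squarely in the jaws, with its graduated edge at columns 408–430 beside the case's near side. The jar at (180,320) and dropper at (458,335) are clear. Descending with an 8 mm standoff.

{"op": "apply_moves", "data": {"rows": [0, 0.003, 0.05, -0.003, 0, 0.0007, 0, 0.003, 0.1, -0.003, 0, 0.0007, 0, 0.003, 0.14, -0.003, 0, 0.0007, 0, 0.003, 0.17, -0.003, 0, 0.0007, 0, 0.003, 0.19, -0.003, 0, 0.0007, 0, 0.003, 0.2, -0.003, 0, 0.0007, 0, 0.003, 0.2, -0.003, 0, 0.0007, 0, 0.003, 0.2, -0.003, 0, 0.0007]}}

```text
t: 14.45
tool_pos: [0.5048, 0.03, 0.0896]
tool_rot: [2.465, 1.945, 0.005]
contact_force: [0.4, 0.3, -2.3]
opening: 0.0103
grip_force: 51.8
```

```bash
python3 - <<'E'
from h import *
from g import tgt
o=ctrl.get_obs();p,d=ctrl.get_image("wrist");pose=(o["tool_pos"],o["tool_rot"]);print(o["t"],*pose,o["contact_force"])
np.savez("w6.npz",p=p,d=d,a=pose[0],b=pose[1]);cv2.imwrite("pics/w6.png",p)
W=cloud("wrist",d,pose);T=cloud("wrist",d,(np.zeros(3),np.zeros(3)))
# case top near edge in tool y, at few tool x
for x0 in(-.02,0,.02,.04,.06,.08,.1):
    m=(d>0)&(abs(T[...,0]-x0)<.004)&(abs(W[...,2]-.045)<.004)&(T[...,1]>.02)
    e=T[...,1][m];print(x0,m.sum(),np.percentile(e,2).round(4) if m.sum() else 0, end=" | ")
    m=(d>0)&(abs(T[...,0]-x0)<.004)&(abs(W[...,2]-.004)<.004)&(T[...,1]>.01)&(T[...,1]<.07);e=T[...,1][m];print(m.sum(),np.percentile(e,98).round(4) if m.sum() else 0)
E
```

```text
14.45 [0.50475661 0.03003216 0.08955847] [2.46505216 1.9447431  0.00538872] [ 0.40838764  0.30742138 -2.34132519]
-0.02 1888 0.0479 | 107 0.0468
0 3866 0.0473 | 162 0.0468
0.02 4229 0.0468 | 180 0.0469
0.04 4461 0.0468 | 198 0.047
0.06 4716 0.0468 | 218 0.047
0.08 4970 0.0468 | 267 0.0472
0.1 4476 0.0469 | 277 0.0473
```

The case edge is parallel and 6.8 mm away. I'll set the ruler down, then slide it in.

{"op": "apply_moves", "data": {"rows": [0, 0, 0.005, 0, 0, 0, 0, 0, 0.0085, 0, 0, 0, 0, 0.004, 0.0085, 0, 0, 0, 0, 0.008, 0.0085, 0, 0, 0, 0, 0.0105, 0.0085, 0, 0, 0, 0, 0.012, 0.0085, 0, 0, 0, 0, 0.012, 0.0085, 0, 0, 0]}}

```text
t: 15.2
tool_pos: [0.5108, 0.0288, 0.0839]
tool_rot: [-2.466, -1.946, -0.002]
contact_force: [-5.8, 1.3, 4.6]
opening: 0.01
grip_force: 52.8
```

{"op": "apply_moves", "data": {"rows": [0, 0.002, 0, 0, 0, 0, 0, 0.002, 0, 0, 0, 0, 0, 0.002, 0, 0, 0, 0]}}

```text
t: 15.5
tool_pos: [0.5111, 0.0287, 0.0839]
tool_rot: [-2.464, -1.945, 0.001]
contact_force: [-9.5, 2.3, 8.8]
opening: 0.0104
grip_force: 53.3
```

```bash
python3 - <<'E'
from h import *
from g import cc,Rc
o=ctrl.get_obs();p=o["tool_pos"];print("TCP in case frame",Rc.T@(p[:2]-cc),o["tool_rot"],2*np.degrees(np.arctan2(o["tool_rot"][1],o["tool_rot"][0])))
E
```

```text
TCP in case frame [-0.08510781 -0.04027798] [-2.46392120e+00 -1.94456441e+00  1.17772270e-03] -283.43791316130074
```

Flush contact, at exactly the expected place. Release, lift and check.

{"op": "apply_moves", "data": {"rows": [0, 0, 0, 0, 0, 0, 0, 0, 0, 0, 0, 0, 0, 0, 0, 0, 0, 0, 0, 0, 0, 0, 0, 0], "grip": 0.3}}

```text
t: 15.9
tool_pos: [0.5126, 0.0283, 0.0837]
tool_rot: [2.465, 1.945, 0.005]
contact_force: [-0.6, 0.1, -0.3]
opening: 0.026
grip_force: 0.0
```

{"op": "apply_moves", "data": {"rows": [0, 0, -0.02, 0, 0, 0, 0, 0, -0.05, 0, 0, 0, 0, 0, -0.1, 0, 0, 0, 0, 0, -0.17, 0, 0, 0, 0, 0, -0.25, 0, 0, 0, 0, 0, -0.32, 0, 0, 0, 0, 0, -0.35, 0, 0, 0, 0, 0, -0.35, 0, 0, 0, 0, 0, -0.35, 0, 0, 0]}}

```text
t: 16.8
tool_pos: [0.5115, 0.0282, 0.2935]
tool_rot: [2.466, 1.946, 0.004]
contact_force: [-0.0, 0.4, -1.3]
opening: 0.0254
grip_force: 0.0
```

```bash
cat > k.py <<'E'
from h import *
o=ctrl.get_obs();p,d=ctrl.get_image("wrist");pose=(o["tool_pos"],o["tool_rot"]);print(o["t"],*pose)
np.savez("w7.npz",p=p,d=d,a=pose[0],b=pose[1])
W=cloud("wrist",d,pose);x,y,h=np.moveaxis(W,-1,0)
m=(d>0)&(np.hypot(x-.6,y-.048)<.125)&(abs(h-.0455)<.006)
m=cv2.morphologyEx(m.astype(np.uint8),cv2.MORPH_OPEN,np.ones((5,5)))
k,l,s,_=cv2.connectedComponentsWithStats(m);i=1+s[1:,4].argmax()
c=max(cv2.findContours((l==i).astype(np.uint8),0,1)[0],key=len)[:,0]
print("case",rect(rays("wrist",c,.045,pose)))
hs=cv2.cvtColor(p,cv2.COLOR_BGR2HSV)
m=((hs[...,1]<70)&(h<.012)&(h>-.006)&(np.hypot(x-.516,y-.026)<.16)).astype(np.uint8)
m=cv2.morphologyEx(m,cv2.MORPH_OPEN,np.ones((3,3)))
k,l,s,_=cv2.connectedComponentsWithStats(m);i=1+s[1:,4].argmax()
c=max(cv2.findContours((l==i).astype(np.uint8),0,1)[0],key=len)[:,0]
print("ruler",rect(rays("wrist",c,.004,pose)))
cv2.imwrite("pics/w7.png",p)
t,_=ctrl.get_image("side");s2=cv2.resize(t[190:470,180:460],(600,600));cv2.imwrite("pics/s3.png",s2)
E
python3 k.py
```

```text
16.8 [0.51151423 0.02821682 0.29348004] [2.46551044 1.94565307 0.00384522]
case (array([603.5,  48.4]), array([179.1,  90.8]), 76.41, [[538.4000244140625, -27.899999618530273], [626.7000122070312, -49.20000076293945], [668.7000122070312, 124.80000305175781], [580.4000244140625, 146.10000610351562]])
ruler (array([521.8,  28.5]), array([261. ,  61.9]), 76.36, [[461.0, -91.0999984741211], [521.0999755859375, -105.5999984741211], [582.5999755859375, 148.0], [522.5, 162.60000610351562]])
```

View pics/w7.png

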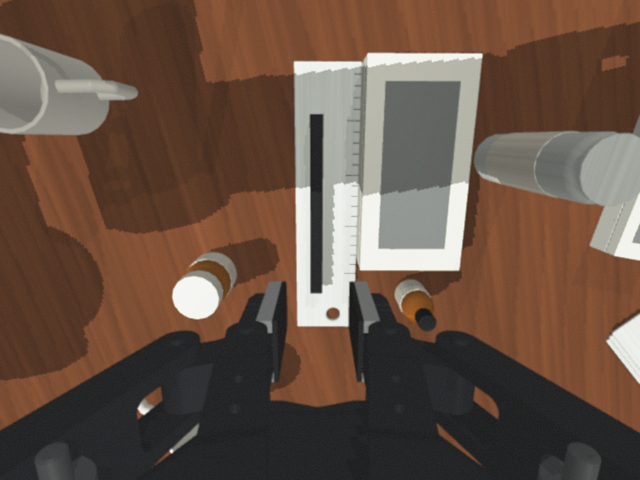

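The ruler lies along the case with both zero ends at about row 62, and the bystanders are in place. Measured offsets are under 1 mm flush and about 2 mm at the zero end. I'll check numerically that the mug hangs at rest, then hand in.

{"op": "apply_moves", "data": {"rows": [0, 0, -0.03, 0, 0, 0, 0, 0, -0.03, 0, 0, 0, 0, 0, -0.03, 0, 0, 0, 0, 0, -0.03, 0, 0, 0, 0, 0, -0.03, 0, 0, 0, 0, 0, -0.03, 0, 0, 0, 0, 0, -0.03, 0, 0, 0, 0, 0, -0.03, 0, 0, 0]}}

```text
t: 17.7
tool_pos: [0.5117, 0.0282, 0.3115]
tool_rot: [2.466, 1.946, 0.003]
contact_force: [0.9, 0.7, 0.5]
opening: 0.0255
grip_force: 0.0
```

```bash
python3 - <<'E'
from h import *
hk=np.array([.4805,.339,.2]);Rs=Ro.from_euler("z",-7.9,degrees=True).as_matrix()
for i in range(3):
    p,d=ctrl.get_image("side");W=(cloud("side",d)-hk)@Rs;x,y,z=np.moveaxis(W,-1,0)
    m=(d>0)&(abs(x)<.045)&(abs(y)<.12)&(z>-.17)&(z<.06)&((abs(y)>.012)|(abs(z)>.015));P=W[m]*1000
    print(m.sum(),P.mean(0).round(2),np.percentile(P,[1,99],axis=0).round(0).tolist())
o=ctrl.get_obs();print(o["t"],o["tool_pos"],np.abs(o["dq"]).max())
E
```

```text
1860 [ -4.1   -1.15 -34.41] [[-33.0, -62.0, -66.0], [30.0, 38.0, 10.0]]
1852 [ -4.12  -1.18 -34.55] [[-33.0, -62.0, -66.0], [30.0, 38.0, 8.0]]
1862 [ -4.05  -1.1  -34.39] [[-33.0, -62.0, -65.0], [30.0, 38.0, 11.0]]
17.85 [0.51170216 0.02818336 0.31159799] 0.0012171453190896286
```

The mug hangs still on the arm, so I'm handing in.

```bash
python3 -c "
from station import ctrl
print(ctrl.finish_job())"
```

```text
the job is handed in; nothing more can be done
None
```

The job is handed in (no verdict came back): the mug hangs at rest by its handle on the hook, and the ruler lies flush along the case side, about 2 mm off at the zero end by wrist-camera measurement (6 mm allowed), with the jar, spray can and dropper bottle left standing.

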